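# Change the fixture plate on a quick-release dovetail base

### The job

The next part to measure is a shaft, so change the fixture on the quick-release base: press the catch down so that the plate with the bush block springs loose, slide it out and lay it flat in the empty tray. Then slide the plate with the V-block into the dovetail until the catch clicks up behind it. Leave the plate with the angle bracket and everything else where they are.

Things in the scene. Friction and masses are not known exactly. Their poses are not given: they have to be found in the camera images.
- base: Quick-release base, fixed: grey slab 187 x 100 x 16 mm with two steel dovetail rails. Origin on the bench under the centre of a plate that is fully home; +x points into the dovetail, y left, z up. Slab from x = -125 to +62 mm; its top (z = 16 mm) is the channel floor and, before the mouth, an open apron to set a plate on. End stop at x = 42 to 58 mm, as high as the rails.
- dovetail_mouth (a point): Middle of the dovetail's flared mouth, on the channel floor, 76.5 mm before home; axes as the base. Rails 11 mm high, outer faces at y = +-48 mm, flanks leaning in at 30 degrees; 1.5 mm play either side of a plate, plus a 5 mm flare either side in the first 14 mm. A plate in the rails cannot be lifted; it is fully out when its centre is 41 mm or more before this point.
- dovetail_home (a point): Where the centre of a plate's underside rests when fully home: on the channel floor, 16 mm above the bench. Axes as the base. A latched plate may play from about -1.5 to +2 mm along x.
- ejector (a joint): Sprung pin in the end stop, m: 0 = held back by a latched plate, 0.0125 = sprung out. When the catch is pressed it pushes the plate out towards the mouth by about 12 mm, then the plate can be drawn out. It pushes with 8 N when held back, 5 N when out, and must be pushed back when a plate is slid in (15 N in all is enough).
- catch_pad (a point): Centre of the top of the catch's thumb pad (steel, ribbed, 26 mm along the channel, 24 mm across), beside the right-hand rail: 65 mm right of the channel's centre line, 50 mm before home, about 36 mm above the bench and 9 mm above the rail tops. Pressed straight down.
- catch (a joint): Travel of the catch, m: 0 = up, 0.008 = right down. Takes 3 N to start, 5 N fully down, up to 6 N more when a plate leans on it. Its nose, in the middle of the channel, stands 5 mm above the floor and blocks the rear of a home plate; below the floor from 0.005. A plate sliding in rides over its ramp, presses it down and, when home, lets it spring up behind.
- bush_plate_mid (a point): Plate with the bush block, fitted in the dovetail at the start. Aluminium dovetail plate 80 (x) x 60 (y, at the underside; 46 at the top) x 12 mm, with a dark steel block with a round bush screwed on top: 32 mm wide in y (the flats to grip), about 24 mm in x, 27 mm high, centred. This point lies on the plate's centre, 22 mm above its underside. x along the plate, z up. Either end may lead. 0.26 kg.
- bush_plate: The same plate; origin at the centre of its underside.
- v_plate_mid (a point): Plate with the V-block, lying in its tray at the start. The same dovetail plate (80 x 60 x 12 mm) with a steel V-block on top: 36 mm wide in y (the flat ends to grip), 44 mm in x, 32 mm high, centred, its V running along y. This point lies on the plate's centre, 22 mm above its underside. x along the plate, z up. Either end may lead. 0.37 kg.
- v_plate: The same plate; origin at the centre of its underside.
- angle_plate: Plate with an aluminium angle bracket (28 x 50 x 38 mm) on top, lying in its own tray: not wanted now, to be left alone. Origin at the centre of its underside.
- tray_bush_in (a point): The empty tray, for the plate with the bush block: grey, 102 (x) x 82 (y) x 12 mm outside, walls 4 mm, inside 94 x 74 mm, fixed to the bench. This point is the centre of its inner floor, 4 mm above the bench; x along its long side. A plate lies in it lengthwise, either way round.
- tray_v_in (a point): The same kind of tray, in which the plate with the V-block lies at the start; centre of its inner floor.
- tray_angle_in (a point): The same kind of tray, in which the plate with the angle bracket lies; centre of its inner floor.
- step_shaft: Bystander: the turned shaft to be measured next, 125 mm long, 25 mm thick, lying along its own y. Origin under its centre.
- micrometer: Bystander: outside micrometer lying down, 44 x 132 x 16 mm. Origin under its centre.
- blower: Bystander: black rubber dust blower standing up, 55 mm thick, 118 mm high. Origin under its centre.
- loupe: Bystander: black loupe, 38 mm across, 30 mm high. Origin under its centre.
- hex_key_6: Bystander: hex key, 29 x 98 x 6 mm, lying along its own y. Origin under its centre.
- ring_gauge_25: Bystander: knurled ring gauge, 60 mm across, 18 mm high. Origin under its centre.
- bush_brass: Bystander: brass bush, 30 mm across, 26 mm high. Origin under its centre.
- pen_b: Bystander: pen, 11 x 145 x 9 mm, lying along its own y. Origin under its centre.
- sample_cup: Bystander: small pale cup, 37 mm across, 26 mm high. Origin under its centre.
- sample_disc: Bystander: flat steel disc, 40 mm across, 9 mm high. Origin under its centre.

How it is judged:
On the way, in this order (a step that is already met when the one before it is completed fails the run):
1. the catch is pressed down and the plate with the bush block springs loose (value of joint catch above 0.004 m and x of bush_plate_mid in the frame of dovetail_home below -0.006 m).
2. the plate with the bush block lies flat in the empty tray (horizontal distance between bush_plate_mid and tray_bush_in below 0.013 m and angle between bush_plate_mid's own z axis and vertical below 0.08 rad and z of bush_plate_mid in the frame of tray_bush_in below 0.025 m and linear speed of bush_plate below 0.02 m/s), for 0.2 s.
At the end, for the whole second after the job is handed in: V-block plate in the dovetail, level and in line, within 4 mm of fully home, the catch sprung up behind it (within 1.5 mm of its top position); bush-block plate flat in the tray that was empty, within 13 mm of its centre; both at rest (all of step 2 and x of v_plate_mid in the frame of dovetail_home between -0.004 and 0.004 m and y of v_plate_mid in the frame of dovetail_home between -0.004 and 0.004 m and z of v_plate_mid in the frame of dovetail_home between 0.018 and 0.0255 m and angle between the x axis of v_plate and the x axis of base, either way round below 0.08 rad and angle between v_plate_mid's own z axis and vertical below 0.08 rad and value of joint catch below 0.0015 m and linear speed of v_plate below 0.02 m/s); the robot touches nothing.
It fails at once if the plate with the angle bracket or another bystander is moved by more than 25 mm or the blower knocked over (distance of any of step_shaft, micrometer, blower, loupe, hex_key_6, ring_gauge_25, bush_brass, pen_b, sample_cup, sample_disc, angle_plate from where it was at the start of the episode above 0.025 m or angle between blower's own z axis and vertical above 0.5 rad).
It also fails if it takes over 72 s, if anything falls off the work surface, if the arm or the gripper's body presses on something with over 40 N, if the wrist force passes 120 N, or if a joint passes its speed limit or range.

### The arm

A 6-joint arm with a two-finger parallel gripper is mounted at the origin on a cart in front of the work surface, level with it; the furniture and walls round the work are solid. World frame = base frame: x ahead of the robot, y to its left, z up, the work surface at z = 0. Lengths are in m, angles in rad, forces in N, time in s.
With the tool pointing down it reaches from about 0.35 to 0.725 m from the base axis. Payload 6 kg.
Tool frame: the origin (TCP) lies between the finger pads; the fingertips stand 19 mm ahead of it and the grasp point (between the pads) is the TCP; z points along the fingers, y is the line along which they close (so a half turn about z gives the same grasp; the last joint's range is limited). The gripper opens to 85 mm and grips with 20 to 120 N. Pads are 22 mm wide; open, the fingers measure 114 mm over their backs; the gripper's body (76 mm by 85 mm) begins 54 mm behind the grasp point. The pads swing forward as they close: fully open they stand 13 mm farther back than shut.
Start: joints at [1.546, 0.04, 0.085, 0, -1.615, -0.334], TCP at [0.211, 0.562, 0.25] pointing down, gripper open.
Joint ranges: [-2.56, 2.56], [-1.29, 2.01], [-1.08, 1.49], [-3.29, 1.98], [-2.81, -0.18], [-2.99, 2.99]. Speed limits (rad/s): [2.57, 2.57, 3.01, 3.14, 3.14, 3.14].

### API

Orientations are given as a rotation vector (axis times angle).
In Python, from rig import reach, move_linear, goto_joints, release, grasp, wait, solve_ik, camera, MotionError, hand_in, search_frame, silhouettes, tip_of, current_time_s, current_qpos, current_joint_vel, current_tau, current_eef_pos, current_tcp_rot, current_contact_force, current_ft_torque, current_opening, current_grip_force gives the robot as it stands. The module is installed in compiled form; this text tells all that it offers. Calls block until the motion is done:
- reach(position, orientation): joint-space move of the TCP to a pose.
- move_linear(position, frame=None, vel=0.15, stop_force=None): straight line of the TCP; frame=None keeps the orientation; vel is the mean speed in m/s. With stop_force (N) it stops when the force on the tool has changed by that much, and returns True; else False.
- goto_joints(angles): joint-space move.
- release() and grasp(f_grip=None): open the fingers fully, or close them until they stop; f_grip is the grip in N (None keeps the last).
- wait(seconds).
- solve_ik(position, orientation): joint angles nearest the present ones, or None.
- camera(name): name is "side" or "top"; returns a dict with "image" (480x640x3 uint8, red, green, blue), "fx", "fy", "cx", "cy" (pixels), "extrinsics" (4x4, takes a point from world to camera coordinates). Camera axes: x right, y down, z forward; pixel columns grow to the right and rows downward; lengths in m; the calibration is good to about 2 mm. A picture is of the moment at which its call begins. There is no depth.
A pose or a line that the arm cannot do raises MotionError and nothing moves.
- hand_in(): hands the job in; it is judged then, once.
Trained networks look in a picture, given as the dict that the camera call returned (one of the last four; its "shot" number tells which), for a name from the list of things; names that differ only in an ending like _2 or _b are one class to them, and where a whole thing is asked for, a point or a joint stands for the part that bears it (a point fixed in the world has none). Each returns a list of dicts, best first, with "p" (0 to 1); they miss things now and then, are a little off and sometimes report something else, mostly with a low value. They report only what shows in the picture. A call takes as long as a camera call.
- search_frame(picture, name): "rect" ([left, top, right, bottom] in pixels, round what is visible of it).
- silhouettes(picture, name): "pixels" (480x640 bool, what is visible of it) and "rect" ([left, top, right, bottom] in pixels, round what is visible of it).
- tip_of(picture, name): "position" ([row, column] in pixels: a listed point, or the origin of a listed thing).
Readings, each from a call of its own:
- current_time_s(): time.
- current_qpos(): joint angles.
- current_joint_vel(): joint speeds.
- current_tau(): joint torques, N m.
- current_eef_pos(): TCP position.
- current_tcp_rot(): TCP orientation.
- current_contact_force(): force on the tool from outside, world axes, zero at the start.
- current_ft_torque(): the same for the moment, N m.
- current_opening(): finger opening in m.
- current_grip_force(): force on a finger pad.
Only numpy, scipy, OpenCV 4.12 (cv2) and the standard library are available. Lean on these libraries where they do the work, as an engineer would, in place of code of your own. Each camera call takes 0.05 s, during which the arm holds its last target. There are 200 camera calls.

## Working session

There is one attempt and no reset: what is moved stays moved. The work goes in short steps, each a Python script; the robot and the scene stay as the last script left them, time stands still between calls to the robot, and variables do not carry over. Pictures are saved under pics/ and viewed, at most 12 in all, crops included, and the job is handed in when it is done.

```bash
mkdir -p pics; cat > h.py <<'E'
import numpy as np, cv2
from rig import *
from scipy.spatial.transform import Rotation as R
def save(c,n,crop=None,s=1):
    im=c["image"][:,:,::-1]
    if crop: im=im[crop[1]:crop[3],crop[0]:crop[2]]
    if s!=1: im=cv2.resize(im,None,fx=s,fy=s,interpolation=cv2.INTER_CUBIC)
    cv2.imwrite("pics/"+n,im)
def ray(c,rc):
    E=c["extrinsics"];Rm=E[:3,:3];t=E[:3,3]
    d=Rm.T@np.array([(rc[1]-c["cx"])/c["fx"],(rc[0]-c["cy"])/c["fy"],1.])
    return -Rm.T@t,d/np.linalg.norm(d)
def at_z(c,rc,z):
    o,d=ray(c,rc); return o+d*(z-o[2])/d[2]
def proj(c,p):
    q=c["extrinsics"][:3,:3]@np.asarray(p)+c["extrinsics"][:3,3]
    return np.array([c["fy"]*q[1]/q[2]+c["cy"],c["fx"]*q[0]/q[2]+c["cx"]])
def down(yaw): # tool z down, tool y at yaw+90deg (tool x along yaw)
    return (R.from_euler('z',yaw)*R.from_rotvec([np.pi,0,0])).as_rotvec()
E
python3 - <<'E'
from h import *
T=camera("top");S=camera("side")
save(T,"t0.png");save(S,"s0.png")
for n,c in(("top",T),("side",S)):
    o,_=ray(c,(240,320));print(n,o.round(3),c["fx"],c["extrinsics"].round(3).tolist())
Z=dict(base=0,dovetail_mouth=.016,dovetail_home=.016,catch_pad=.036,bush_plate_mid=.038,bush_plate=.016,v_plate_mid=.026,v_plate=.004,angle_plate=.004,tray_bush_in=.004,tray_v_in=.004,tray_angle_in=.004,blower=0,step_shaft=0,micrometer=0,loupe=0,sample_cup=0,ring_gauge_25=0,bush_brass=0)
for k,z in Z.items():
    for n,c in(("T",T),("S",S)):
        for r in tip_of(c,k)[:2]:
            print(k,n,round(r["p"],2),np.round(r["position"]),at_z(c,r["position"],z).round(4))
E
```

```text
top [ 0.291 -0.029  1.527] 586.8541246951727 [[0.0, -1.0, -0.014, -0.008], [-0.985, 0.002, -0.172, 0.549], [0.172, 0.014, -0.985, 1.455], [0.0, 0.0, 0.0, 1.0]]
side [0.136 1.002 0.916] 556.1431412346216 [[-0.921, -0.389, -0.016, 0.53], [-0.228, 0.573, -0.787, 0.178], [0.316, -0.721, -0.616, 1.244], [0.0, 0.0, 0.0, 1.0]]
base T 0.83 [232. 404.] [ 0.5848 -0.2233  0.    ]
base S 0.73 [213. 342.] [ 0.5914 -0.2182  0.    ]
base S 0.47 [202. 346.] [ 0.6025 -0.2774  0.    ]
dovetail_mouth T 0.79 [258. 402.] [ 0.5125 -0.2144  0.016 ]
dovetail_mouth T 0.68 [232. 406.] [ 0.5812 -0.2262  0.016 ]
dovetail_mouth S 0.95 [218. 374.] [ 0.4947 -0.2082  0.016 ]
dovetail_mouth S 0.51 [209. 343.] [ 0.5892 -0.219   0.016 ]
dovetail_home T 0.75 [233. 403.] [ 0.5799 -0.217   0.016 ]
dovetail_home T 0.72 [257. 402.] [ 0.5164 -0.2142  0.016 ]
dovetail_home S 0.6 [208. 339.] [ 0.6011 -0.2175  0.016 ]
dovetail_home S 0.22 [191. 312.] [ 0.7092 -0.2733  0.016 ]
catch_pad T 0.53 [251. 430.] [ 0.5291 -0.2826  0.036 ]
catch_pad S 0.61 [192. 365.] [ 0.5489 -0.2943  0.036 ]
catch_pad S 0.45 [400. 294.] [0.4391 0.4334
[... 1259 characters left out ...]
ep_shaft T 0.43 [281. 162.] [0.4561 0.4139 0.    ]
step_shaft S 0.53 [188. 345.] [ 0.6302 -0.346   0.    ]
micrometer T 0.75 [208. 484.] [ 0.6487 -0.4349  0.    ]
micrometer T 0.56 [204. 280.] [0.663  0.1058 0.    ]
micrometer S 0.51 [169. 347.] [ 0.6634 -0.4539  0.    ]
loupe T 0.69 [233. 404.] [ 0.5824 -0.2213  0.    ]
loupe T 0.57 [192. 319.] [0.6952 0.0025 0.    ]
loupe S 0.6 [250. 273.] [0.6994 0.0064 0.    ]
sample_cup T 0.58 [238. 322.] [ 0.57   -0.0053  0.    ]
sample_cup S 0.49 [258. 318.] [ 0.5765 -0.0091  0.    ]
ring_gauge_25 T 0.54 [183. 432.] [ 0.7187 -0.3003  0.    ]
ring_gauge_25 S 0.69 [188. 309.] [ 0.7323 -0.3065  0.    ]
bush_brass T 0.45 [202. 282.] [0.6688 0.1015 0.    ]
```

```bash
python3 - <<'E'
import cv2
a=cv2.imread("pics/t0.png");s=cv2.imread("pics/s0.png")
cv2.imwrite("pics/t0b.png",cv2.resize(a[170:330,360:520],None,fx=3.75,fy=3.75,interpolation=cv2.INTER_CUBIC))
E
```

```text
(no output)
```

View pics/t0.png

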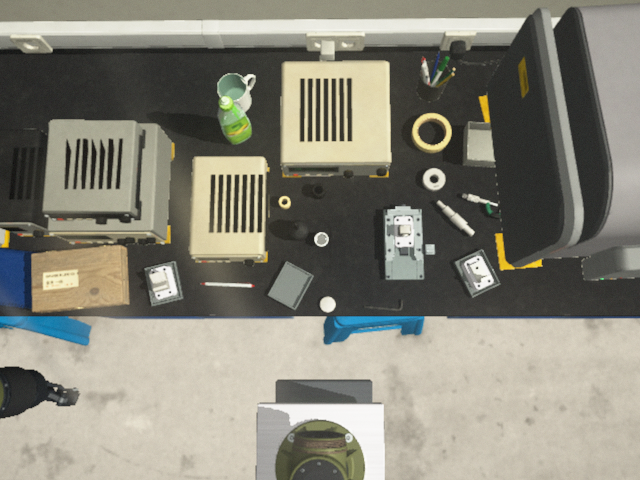

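View pics/s0.png

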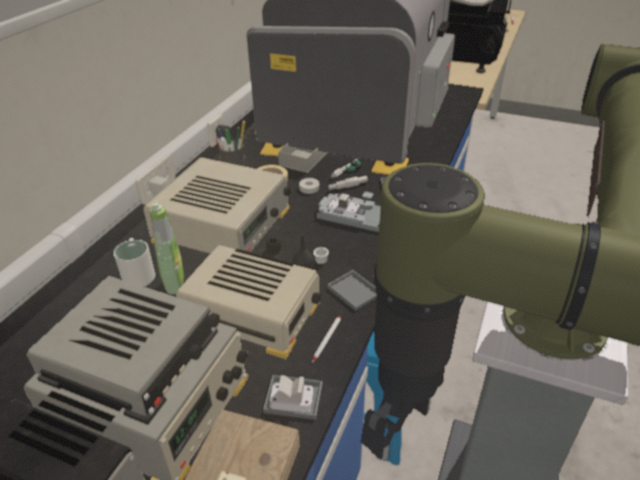

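View pics/t0b.png

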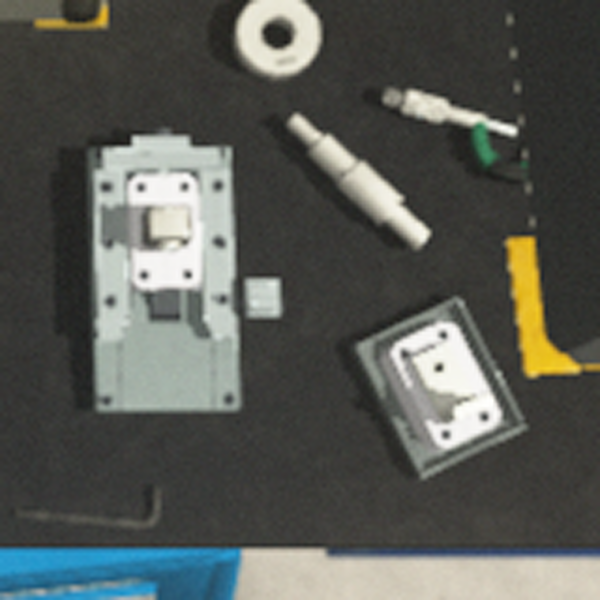

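The top view shows the base upright at about px (404, 243), with its catch pad at (430, 250). The empty tray is at (290, 286), the V-plate tray at (163, 283) and the angle tray at (477, 273). In the side view the V-plate tray is at (293, 397), next to a wooden box, and the empty tray is at (352, 290). Next I'll fit poses by projecting the known outlines onto the masks.

```bash
cat > fit.py <<'E'
from h import *
from scipy.optimize import minimize
K=8
def box(x0,x1,y0,y1,z0,z1): return np.array([[x,y,z] for x in(x0,x1) for y in(y0,y1) for z in(z0,z1)])
def plate(w): return [np.array([[x,y,z] for x in(-.04,.04) for y,z in((.03,0),(-.03,0),(.023,.012),(-.023,.012))]),w]
BASE=[box(-.125,.062,-.05,.05,0,.016),box(-.0765,.058,-.048,.048,.016,.027),box(-.063,-.037,-.077,-.053,.030,.036)]
TRAY=[box(-.051,.051,-.041,.041,-.004,.008)]
V=plate(box(-.022,.022,-.018,.018,.012,.044)); B=plate(box(-.012,.012,-.016,.016,.012,.039))
def render(c,parts,q,z):
    m=np.zeros((480,640),np.float32);Rz=R.from_euler('z',q[2]).as_matrix()
    for P in parts:
        W=P@Rz.T+[q[0],q[1],z]
        px=np.array([proj(c,w)[::-1] for w in W])
        h=cv2.convexHull(np.round(px*256).astype(np.int32))
        cv2.fillConvexPoly(m,h,1.,cv2.LINE_AA,8)
    return m
def soft(m): return cv2.GaussianBlur(m.astype(np.float32),(0,0),1.2)
def fit(c,parts,mask,q0,z):
    M=soft(mask); best=None
    f=lambda v:float(((soft(render(c,parts,(v[0],v[1],v[2]),z)[...])-M)**2).sum())
    for dy in(-.15,.15):
        s0=np.array(q0)+[0,0,dy]
        r=minimize(f,s0,method="Nelder-Mead",options=dict(initial_simplex=[s0,s0+[.01,0,0],s0+[0,.01,0],s0+[0,0,.2]],xatol=1e-4,fatol=1e-2))
        if best is None or r.fun<best.fun: best=r
    a=render(c,parts,best.x,z)>.5;m=mask>0
    return best.x,(a&m).sum()/(a|m).sum()
E
python3 - <<'E'
from fit import *
T=camera("top");S=camera("side")
def tray_mask(c,rc):
    g=cv2.cvtColor(c["image"],cv2.COLOR_RGB2GRAY);x,y=int(rc[1]),int(rc[0])
    b=(g>60).astype(np.uint8);n,l=cv2.connectedComponents(b);k=l[y,x];return l==k
vis=T["image"].copy()
for n,c in(("T",T),("S",S)):
    for k,parts,q0,z in(("base",BASE,(.58,-.22,0),0),("bush_plate",B,(.58,-.22,0),.016),("v_plate",V,(.452,.409,-.2),.004)):
        r=silhouettes(c,k)
        for s in r[:1]:
            q,i=fit(c,parts,s["pixels"],q0,z);print(n,k,round(s["p"],2),s["pixels"].sum(),np.round(q,4),round(i,3))
            if n=="T": vis[(render(c,parts,q,z)>.5)^(cv2.erode((render(c,parts,q,z)>.5).astype(np.uint8),np.ones((3,3)))>0)]=(255,0,0)
    for k,rc,q0 in(("trayB",proj(c,(.435,.085,.004)),(.435,.085,.4 if 1 else 0)),):
      for y in (-.4,.4):
        m=tray_mask(c,rc);q,i=fit(c,TRAY,m,(*q0[:2],y),.004);print(n,k,m.sum(),np.round(q,4),round(i,3))
    for k in ("tray_bush_in","tray_v_in","v_plate_mid","dovetail_home"):
        r=tip_of(c,k);
        if r: print(k,np.round(r[0]["position"],1),at_z(c,r[0]["position"],{"v_plate_mid":.026,"dovetail_home":.016}.get(k,.004)).round(4))
a=vis[200:320,130:300];b=vis[200:320,370:470]
cv2.imwrite("pics/f.png",cv2.resize(np.hstack([a,b])[:,:,::-1],None,fx=2.9,fy=2.9,interpolation=cv2.INTER_CUBIC))
E
```

```text
T base 0.66 2274 [ 0.5877 -0.2171  0.0033] 0.738
T bush_plate 0.87 561 [ 0.5852 -0.2166  0.0899] 0.741
T v_plate 0.5 70 [ 0.4639  0.4035 -0.3319] 0.0
T trayB 208269 [ 0.4427  0.0749 -0.4521] 0.006
T trayB 208269 [ 0.022   0.3042 -5.207 ] 0.008
tray_bush_in [286.  290.5] [0.4425 0.0766 0.004 ]
tray_v_in [229.9 404.6] [ 0.5905 -0.2234  0.004 ]
v_plate_mid [284.5 164.9] [0.4445 0.3987 0.026 ]
S base 0.74 1381 [ 0.5969 -0.2217 -0.0077] 0.683
S bush_plate 0.66 254 [ 1.6153 -2.2836  9.5578] 0.0
S v_plate 0.96 1232 [0.4577 0.4093 0.2746] 0.901
S trayB 252684 [ 0.4563  0.0685 -0.4856] 0.005
S trayB 252684 [ 0.4561  0.0709 -0.5452] 0.005
tray_bush_in [292.2 354.1] [0.4464 0.0813 0.004 ]
tray_v_in [398.5 293.7] [0.4527 0.41   0.004 ]
v_plate_mid [389.  291.2] [0.4588 0.4061 0.026 ]
dovetail_home [209.9 342.9] [ 0.5873 -0.2133  0.016 ]
```

View pics/f.png

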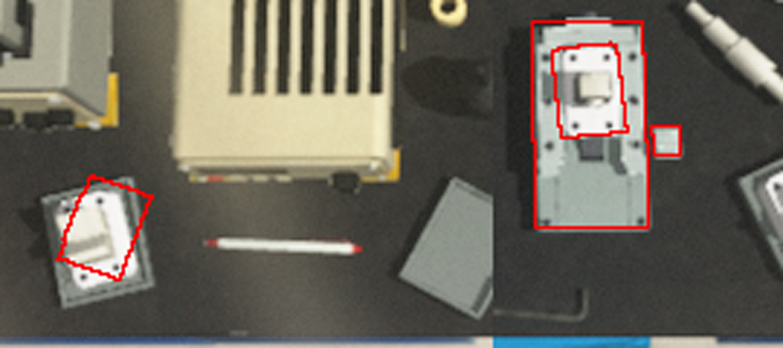

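The red outline of the base sits on its edges and on the pad, so I accept base ≈ (0.588, -0.217), yaw ≈ 0. The network masks of the plates are unreliable, so I'll threshold local windows for the plates and trays instead.

```bash
cat > seg.py <<'E'
from fit import *
def win(c,ctr,h,th):
    g=cv2.cvtColor(c["image"],cv2.COLOR_RGB2GRAY); y,x=np.round(proj(c,ctr)).astype(int)
    w=np.zeros_like(g);w[y-h:y+h,x-h:x+h]=1
    b=((g>th)&(w>0)).astype(np.uint8);n,l,st,_=cv2.connectedComponentsWithStats(b)
    m=(l==1+np.argmax(st[1:,4])).astype(np.uint8)
    return cv2.morphologyEx(cv2.morphologyEx(m,cv2.MORPH_CLOSE,np.ones((7,7))),cv2.MORPH_OPEN,np.ones((3,3)))
TOPP=[np.array([[x,y,.012] for x in(-.04,.04) for y in(-.023,.023)])]
E
python3 - <<'E'
from seg import *
T=camera("top");S=camera("side");vis=T["image"].copy();vs=S["image"].copy()
for n,c,v in(("T",T,vis),("S",S,vs)):
    for k,parts,q0,z,h,th in(("trayB",TRAY,(.4425,.078,-.45),.004,31,62),("trayV",TRAY,(.453,.41,.2),.004,33,62),("vplate",TOPP+V[1:],(.453,.41,.2),.004,28,185),("bplate",TOPP,(.587,-.217,0),.016,22,185)):
        if n=="S" and k=="bplate": continue
        m=win(c,(*q0[:2],z),h,th);q,i=fit(c,parts,m,q0,z);print(n,k,m.sum(),np.round(q,4),round(i,3))
        e=(render(c,parts,q,z)>.5).astype(np.uint8);v[(e-cv2.erode(e,np.ones((3,3))))>0]=(255,0,0)
a=vis[220:320,130:320];b=vis[200:300,370:450]
d=vs[260:430,250:390]
cv2.imwrite("pics/f2.png",np.vstack([cv2.resize(np.hstack([a,b]),(780,289)),np.hstack([cv2.resize(d,(255,310)),np.zeros((310,525,3),np.uint8)])])[:,:,::-1])
E
```

```text
T trayB 1487 [ 0.4424  0.0752 -0.4543] 0.873
T trayV 3116 [0.4478 0.3912 0.4359] 0.442
T vplate 657 [0.4522 0.405  0.2   ] 0.878
T bplate 1209 [ 0.5911 -0.2323  0.1099] 0.486
S trayB 1281 [ 0.4529  0.0713 -0.4831] 0.919
S trayV 2740 [0.4565 0.4042 0.1809] 0.781
S vplate 135 [ 0.4336  0.375  -0.8987] 0.148
```

View pics/f2.png

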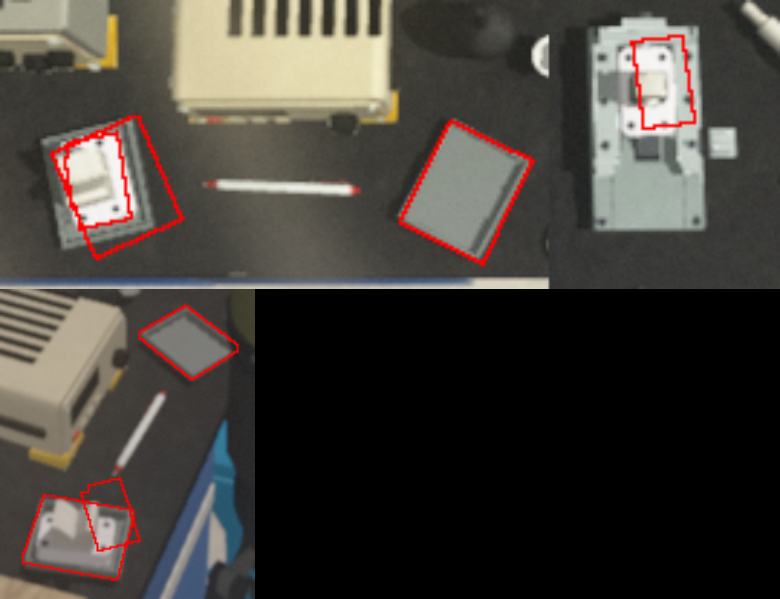

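The tray fits are tight: top view (0.442, 0.075), side view (0.453, 0.071). The views disagree by up to 10 mm in x, so I'll calibrate with the closed fingertip over the catch pad. First move: hover there and look.

```bash
python3 - <<'E'
from h import *
for y in(-np.pi/2,0,np.pi/2): 
    s=solve_ik([.537,-.285,.12],down(y)); print(y,None if s is None else np.round(s,2))
best=min((y for y in(-np.pi/2,np.pi/2) if solve_ik([.537,-.285,.12],down(y)) is not None),key=lambda y:abs(solve_ik([.537,-.285,.12],down(y))[5]))
reach([.42,.1,.30],down(best)); grasp(20)
reach([.537,-.285,.12],down(best)); move_linear([.537,-.285,.075],vel=.15)
print(best,current_time_s(),current_eef_pos(),current_contact_force(),current_opening())
T=camera("top");S=camera("side")
for c,n in((T,"T"),(S,"S")): print(n,"tip proj",proj(c,(.537,-.285,.056)).round(1),"pad proj",proj(c,(.537,-.285,.036)).round(1),[(np.round(r["position"],1),round(r["p"],2)) for r in tip_of(c,"catch_pad")[:1]])
t=T["image"][190:290,360:460];y,x=proj(S,(.537,-.285,.05)).astype(int);s=S["image"][y-50:y+50,x-50:x+50];print("side crop origin",x-50,y-50)
cv2.imwrite("pics/h1.png",cv2.resize(np.hstack([t,s]),(800,400),interpolation=cv2.INTER_CUBIC)[:,:,::-1])
E
```

```text
-1.5707963267948966 [-0.16  0.08 -0.11  0.   -1.38  0.16]
0 [-0.16  0.08 -0.11  0.   -1.38  1.73]
1.5707963267948966 [-0.16  0.08 -0.11  0.   -1.38 -2.98]
-1.5707963267948966 7.5833 [ 0.53729571 -0.28464496  0.07566437] [-0.11513719  0.23760045  0.44539107] -0.0001734454049703828
T tip proj [246.6 432. ] pad proj [247.9 430.6] [(array([252.5, 432.4]), 0.4)]
S tip proj [188.7 368.5] pad proj [194.6 368.3] [(array([195.8, 364.4]), 0.44)]
side crop origin 318 140
```

View pics/h1.png

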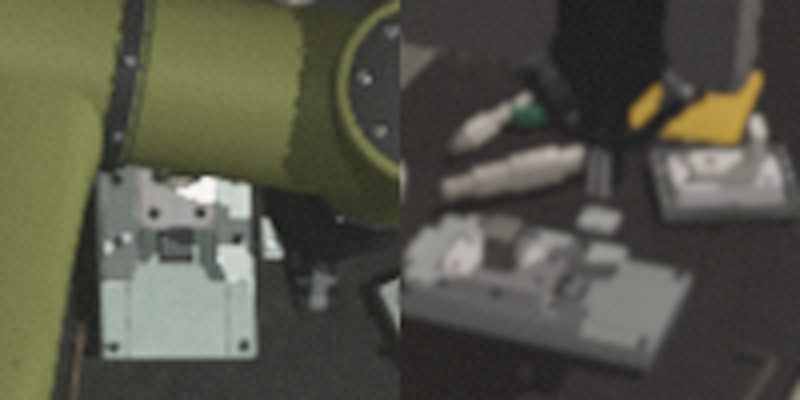

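In the side crop the closed fingertips end at (368, 189) and the pad shows just below at (368, 194.5). Both match their predicted projections, so the pad is at (0.537, -0.285). Pressing.

```bash
python3 - <<'E'
from h import *
print(move_linear([.537,-.285,.050],vel=.05,stop_force=2.0),current_eef_pos()[2],current_contact_force())
z=current_eef_pos()[2]
print(move_linear([.537,-.285,z-.0085],vel=.04,stop_force=16),current_eef_pos()[2],current_contact_force())
wait(.3);print(current_contact_force(),current_eef_pos())
S=camera("side");move_linear([.537,-.285,.10],vel=.2);print(current_time_s())
S2=camera("side");s=[c["image"][170:240,310:390] for c in(S,S2)]
cv2.imwrite("pics/p1.png",cv2.resize(np.hstack(s),(800,350),interpolation=cv2.INTER_CUBIC)[:,:,::-1])
E
```

```text
True 0.052503487997645724 [1.08423072 0.62944182 1.93620786]
True 0.04691016985892769 [-1.7869901   1.98951073  6.65233744]
[-2.28058249  3.22534634  8.16090034] [ 0.53752466 -0.28548622  0.04689971]
9.3
```

View pics/p1.png

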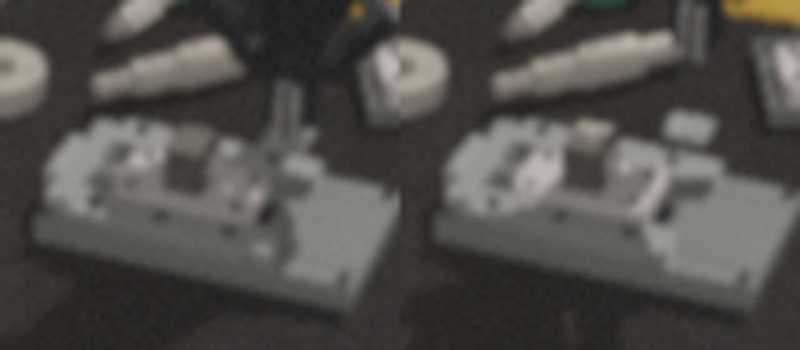

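The plate has sprung out: its block moved about 5 px toward the mouth, which is about 12 mm, and the pad came back up. Next: grip the bush block, draw it out and read the side forces.

```bash
python3 - <<'E'
from h import *
x,y=.575,-.219
reach([x,y,.12],down(0)); release()
f0=np.array(current_contact_force())
print(move_linear([x,y,.051],vel=.12,stop_force=8),current_eef_pos(),current_contact_force()-f0)
grasp(60); print(current_opening(),current_grip_force(),"F",np.round(current_contact_force()-f0,1),"M",np.round(current_ft_torque(),2),current_time_s())
for xx in(.555,.52):
    print(move_linear([xx,y,.051],vel=.06,stop_force=30),current_eef_pos(),np.round(current_contact_force()-f0,1),np.round(current_ft_torque(),2))
print(current_opening(),current_time_s())
S=camera("side");cv2.imwrite("pics/d1.png",cv2.resize(S["image"][150:260,300:430],None,fx=4,fy=4)[:,:,::-1])
E
```

```text
False [ 0.57543641 -0.21923665  0.0518196 ] [-0.5959171   0.58352414  0.21656554]
0.02969960095337467 61.08524143695831 F [-2.2  3.3  3.1] M [ 0.86  0.34 -0.13] 12.7083
False [ 0.55471304 -0.21894426  0.05153395] [-2.1  3.8  6. ] [ 1.16  0.45 -0.04]
False [ 0.51947235 -0.21927686  0.051464  ] [-2.6  2.   7.4] [ 0.51  0.15 -0.01]
0.02962047873765038 13.925
```

```bash
python3 - <<'E'
from h import *
print(move_linear([.452,-.219,.052],vel=.1,stop_force=30),current_eef_pos(),np.round(current_contact_force(),1))
print(move_linear([.452,-.219,.062],vel=.06,stop_force=15),np.round(current_contact_force(),1))
move_linear([.452,-.219,.13],vel=.2);print(current_opening(),np.round(current_contact_force(),1),current_time_s())
S=camera("side");cv2.imwrite("pics/d1.png",cv2.resize(S["image"][120:260,300:440],None,fx=4,fy=4)[:,:,::-1])
E
```

```text
False [ 0.4511572  -0.21912954  0.0516423 ] [-3.5 -0.4  4.6]
False [ 0.8  1.  -2.4]
0.029874767909906598 [-0.6  0.8 -3.6] 15.6167
```

View pics/d1.png

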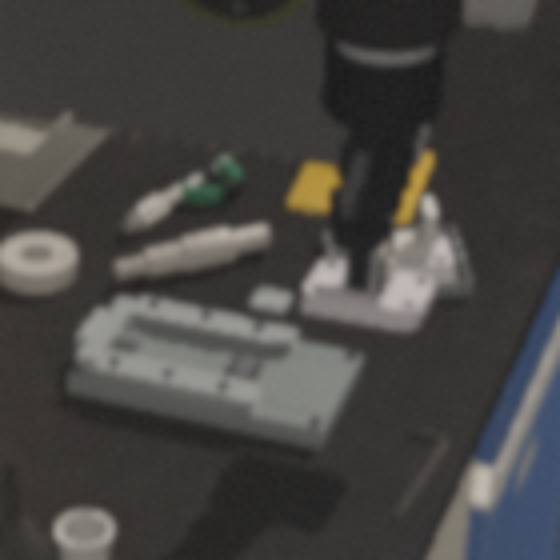

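The bush plate hangs level in the gripper. The midpoint of its lower edge on the left side is at about px (390, 197.5), and the empty base is visible. I'll check the grip offset along the plate, then place it in the tray.

```bash
python3 - <<'E'
from h import *
S=camera("side");p=current_eef_pos()
print("edge mid",at_z(S,(197.5,390.3),p[2]-.0356),"tcp",p)
for k,z in(("bush_plate_mid",p[2]-.0136),("bush_plate",p[2]-.0356)): print(k,[(round(r["p"],2),at_z(S,r["position"],z).round(4)) for r in tip_of(S,k)[:2]])
from seg import *
s=silhouettes(S,"bush_plate")[0];q,i=fit(S,B,s["pixels"],(p[0],p[1],0),p[2]-.0356);print(s["p"],s["pixels"].sum(),q,i)
q,i=fit(S,TRAY,win(S,(.4425,.078,.004),31,62),(.4425,.078,-.45),.004);print("tray",q,i)
E
```

```text
edge mid [ 0.4521742  -0.21048733  0.09245806] tcp [ 0.45117879 -0.21857366  0.12805806]
bush_plate_mid [(0.9, array([ 0.4447, -0.2246,  0.1145]))]
bush_plate [(0.9, array([ 0.4552, -0.2202,  0.0925])), (0.3, array([0.3754, 0.0944, 0.0925]))]
0.79 402 [ 0.45238796 -0.22387639  0.09890223] 0.704225352112676
tray [ 0.44878041  0.07211341 -0.48559941] 0.963855421686747
```

```bash
python3 - <<'E'
from h import *
x,y,w=.4475,.073,-.475
reach([x,y,.13],down(w)); f0=np.array(current_contact_force())
print(move_linear([x,y,.055],vel=.15,stop_force=15),current_contact_force()-f0)
print(move_linear([x,y,.038],vel=.04,stop_force=5),current_eef_pos(),np.round(current_contact_force()-f0,1))
release(); move_linear([x,y,.16],vel=.25); print(current_time_s())
reach([.42,.30,.2],down(.2))
T=camera("top");S=camera("side")
from seg import *
for n,c in(("T",T),("S",S)):
    for k,z in(("bush_plate_mid",.026),("bush_plate",.004),("tray_bush_in",.004),("v_plate",.004),("v_plate_mid",.026),("tray_v_in",.004)): print(n,k,[(round(r["p"],2),at_z(c,r["position"],z).round(4)) for r in tip_of(c,k)[:1]])
    for k,q0,P in(("v_plate",(.453,.409,.2),V),("bush_plate",(x,y,w),B)):
        r=silhouettes(c,k)
        if r: q,i=fit(c,P,r[0]["pixels"],q0,.004);print(n,k,r[0]["pixels"].sum(),q.round(4),i)
t=T["image"][235:330,250:345];s=S["image"][250:345,305:400]
cv2.imwrite("pics/b1.png",cv2.resize(np.hstack([t,s]),(800,400),interpolation=cv2.INTER_CUBIC)[:,:,::-1])
E
```

```text
False [0.09843631 1.26372926 0.88091057]
True [0.44757553 0.07326242 0.03917018] [-1.5  2.1  5.3]
19.2917
T bush_plate_mid [(0.69, array([0.4344, 0.0732, 0.026 ]))]
T bush_plate [(0.58, array([0.4474, 0.0787, 0.004 ]))]
T tray_bush_in [(0.65, array([0.4451, 0.0818, 0.004 ]))]
T v_plate []
T v_plate_mid [(0.74, array([ 0.5666, -0.0063,  0.026 ]))]
T tray_v_in []
T v_plate 653 [0.4562 0.4123 0.382 ] 0.0
T bush_plate 687 [ 0.4442  0.0752 -0.4853] 0.9184491978609626
S bush_plate_mid [(0.79, array([0.4437, 0.0739, 0.026 ]))]
S bush_plate [(0.96, array([0.4565, 0.0691, 0.004 ]))]
S tray_bush_in [(0.87, array([0.4474, 0.085 , 0.004 ]))]
S v_plate [(0.74, array([0.4581, 0.4142, 0.004 ]))]
S v_plate_mid [(0.86, array([0.456 , 0.4108, 0.026 ]))]
S tray_v_in [(0.68, array([0.4555, 0.4071, 0.004 ]))]
S v_plate 1227 [0.4575 0.4096 0.2869] 0.8989010989010989
S bush_plate 734 [ 0.4471  0.0701 -0.4901] 0.9463350785340314
```

View pics/b1.png

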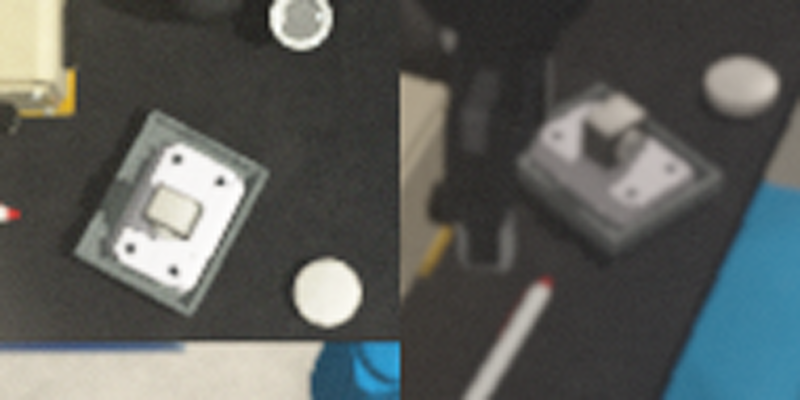

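The bush plate lies flat and centred in its tray: the top crop shows it at (178, 215) inside the tray outline. Before going to the V-plate I'll triangulate the wooden box's corner and refine the V-plate's yaw.

```bash
python3 - <<'E'
from seg import *
T=camera("top");S=camera("side")
o1,d1=ray(T,(306,128));
for rc in((430,300),(425,297)):
    o2,d2=ray(S,rc);A=np.c_[d1,-d2];s=np.linalg.lstsq(A,o2-o1,rcond=None)[0];print("box",o1+d1*s[0],o2+d2*s[1])
for h in(.04,.08,.12): print(h,at_z(T,(306,128),h),at_z(T,(252,126),h))
print("tray ctr",[at_z(T,p[::-1],.012).round(4).tolist() for p in((143.8,267.9),(177.2,261.4),(183.4,298.6),(151.4,305.2))])
T0=dict(T);T0["image"]=cv2.imread("pics/t0.png")[:,:,::-1].copy()
g=cv2.cvtColor(T0["image"],cv2.COLOR_RGB2GRAY)
for th in(150,185,210):
    m=win(T0,(.453,.408,.016),24,th);r=cv2.minAreaRect(cv2.findNonZero(m));pts=[at_z(T0,p[::-1],.016)[:2] for p in cv2.boxPoints(r)]
    e=[pts[1]-pts[0],pts[2]-pts[1]];print(th,m.sum(),np.mean(pts,0).round(4),[(np.linalg.norm(v).round(4),np.arctan2(v[1],v[0]).round(3)) for v in e])
    for y0 in(.1,.3):print(fit(T0,TOPP+V[1:],m,(.453,.408,y0),.004))
S0=dict(S);S0["image"]=cv2.imread("pics/s0.png")[:,:,::-1].copy()
m=win(S0,(.455,.408,.004),36,70);print(m.sum(),fit(S0,TRAY+V,m,(.455,.408,.2),.004))
E
```

```text
box [0.38865266 0.48679901 0.03811164] [0.40150415 0.4900828  0.0400951 ]
box [0.38805971 0.48367256 0.04712967] [0.40753499 0.48882293 0.05019578]
0.04 [0.3885285  0.48614434 0.04      ] [0.52722709 0.49929584 0.04      ]
0.08 [0.38589843 0.47227677 0.08      ] [0.52086598 0.48507449 0.08      ]
0.12 [0.38326836 0.45840921 0.12      ] [0.51450487 0.47085315 0.12      ]
tray ctr [[0.4895, 0.4601, 0.012], [0.5065, 0.3732, 0.012], [0.4093, 0.353, 0.012], [0.3924, 0.4352, 0.012]]
150 713 [0.4523 0.4071] [(np.float64(0.0614), np.float64(-1.308)), (np.float64(0.0841), np.float64(-2.841))]
(array([0.45293626, 0.40519554, 0.28934429]), np.float64(0.8611111111111112))
(array([0.45288831, 0.40580549, 0.23888005]), np.float64(0.862116991643454))
185 655 [0.4527 0.4076] [(np.float64(0.059), np.float64(-1.324)), (np.float64(0.0818), np.float64(-2.856))]
(array([0.45229574, 0.4049339 , 0.21138042]), np.float64(0.8748159057437408))
(array([0.45219597, 0.4047561 , 0.20180729]), np.float64(0.8764705882352941))
210 474 [0.4533 0.4064] [(np.float64(0.0557), np.float64(-1.297)), (np.float64(0.0803), np.float64(-2.831))]
(array([0.45389778, 0.40281031, 0.32065093]), np.float64(0.69375))
(array([0.45379307, 0.40269518, 0.32358504]), np.float64(0.6927899686520376))
2159 (array([0.45539981, 0.40548323, 0.24831293]), np.float64(0.9709090909090909))
```

```bash
python3 - <<'E'
from h import *
x,y,w=.4545,.406,.24
reach([x,y,.14],down(w)); f0=np.array(current_contact_force())
print(move_linear([x,y,.040],vel=.12,stop_force=8),current_eef_pos(),np.round(current_contact_force()-f0,1))
grasp(80); print(current_opening(),np.round(current_contact_force()-f0,1),np.round(current_ft_torque(),2))
move_linear([x,y,.24],vel=.2); wait(.2);print(current_opening(),np.round(current_contact_force(),1),np.round(current_ft_torque(),2),current_time_s())
reach([.45,.08,.24],down(0)); reach([.445,-.2185,.12],down(0)); wait(.2)
print(current_eef_pos(),current_time_s())
from seg import *
S=camera("side");p=current_eef_pos()
r=silhouettes(S,"v_plate")
if r: print(fit(S,V,r[0]["pixels"],(p[0],p[1],0),p[2]-.0356))
for k,dz in(("v_plate",.0356),("v_plate_mid",.0136)): print(k,[(round(q["p"],2),at_z(S,q["position"],p[2]-dz).round(4)) for q in tip_of(S,k)[:1]])
cv2.imwrite("pics/v1.png",cv2.resize(S["image"][120:260,300:440],None,fx=4,fy=4)[:,:,::-1])
E
```

```text
False [0.45496355 0.40642632 0.04121276] [-0.7  0.5  0. ]
0.03402053626688456 [-0.5  1.4  4.4] [ 0.37  0.47 -0.06]
0.03443046781086979 [-0.1 -0.7 -2.7] [ 0.03 -0.02  0.02] 24.6417
[ 0.44568146 -0.21760987  0.12054367] 27.3
(array([ 0.44834725, -0.21855542,  0.05836093]), np.float64(0.6541916167664671))
v_plate [(0.7, array([ 0.4531, -0.2162,  0.0849]))]
v_plate_mid [(0.63, array([ 0.4478, -0.2146,  0.1069]))]
```

View pics/v1.png

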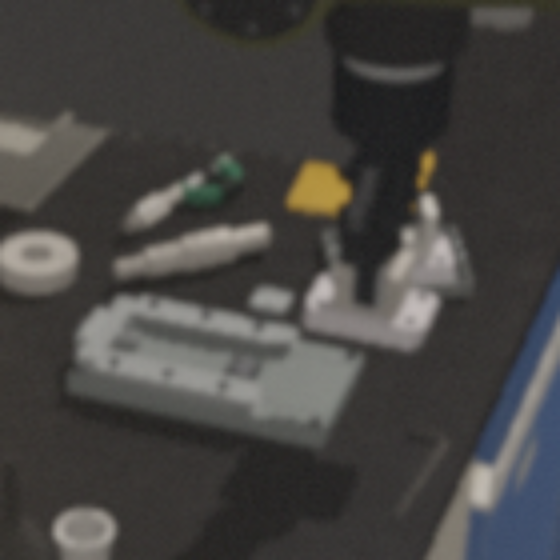

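The V-plate hangs level and in line, with its lower edge around px (305–415, 330) in the crop. I'll set it on the apron and slide it in with a force guard.

```bash
python3 - <<'E'
from h import *
y=-.2187; f0=np.array(current_contact_force())
print(move_linear([.445,y,.06],vel=.12,stop_force=8),np.round(current_contact_force()-f0,1))
print(move_linear([.445,y,.050],vel=.03,stop_force=4),current_eef_pos(),np.round(current_contact_force()-f0,1))
z=current_eef_pos()[2]
for x in(.48,.51,.54,.562):
    r=move_linear([x,y,z],vel=.06,stop_force=25);print(x,r,current_eef_pos().round(4),np.round(current_contact_force()-f0,1),np.round(current_ft_torque(),2))
    if r: break
else:
    r=move_linear([.597,y,z],vel=.05,stop_force=40);print(r,current_eef_pos().round(4),np.round(current_contact_force()-f0,1),np.round(current_ft_torque(),2))
print(current_time_s(),current_opening())
E
```

```text
False [0.1 0.5 0.4]
True [ 0.44577732 -0.2188534   0.05307246] [-0.5  1.4  7.2]
0.48 False [ 0.4808 -0.2187  0.0532] [ 2.1 -0.5  4. ] [-0.28 -0.61 -0.09]
0.51 False [ 0.5104 -0.2188  0.0533] [ 1.  -0.7  5.5] [-0.49 -0.33 -0.07]
0.54 False [ 0.5408 -0.2187  0.0532] [ 0.2 -1.   6.3] [-0.39 -0.17  0.01]
0.562 False [ 0.5625 -0.2188  0.0532] [ 0.2 -2.   6.1] [-0.48 -0.15 -0.01]
True [ 0.5875 -0.2187  0.0535] [-5.2  1.7  8.9] [ 0.67  1.21 -0.  ]
31.6583 0.03414944823832386
```

```bash
python3 - <<'E'
from h import *
p=current_eef_pos();f0=np.array(current_contact_force())
print(move_linear([p[0]-.007,p[1],p[2]],vel=.02,stop_force=15),current_eef_pos().round(4),np.round(current_contact_force(),1))
E
```

```text
True [ 0.5844 -0.2187  0.0536] [1.4 0.3 1.2]
```

Pulling back stopped after 3 mm, which matches the latch play, so the catch holds. Release, back off and verify.

```bash
python3 - <<'E'
from h import *
release();p=current_eef_pos();move_linear([p[0],p[1],.17],vel=.2);reach([.40,.25,.30],down(0));wait(.3)
from seg import *
T=camera("top");S=camera("side");print(current_time_s(),current_contact_force())
for n,c in(("T",T),("S",S)):
    r=silhouettes(c,"v_plate")
    for s in r[:2]: print(n,s["rect"],round(s["p"],2),fit(c,V,s["pixels"],(.587,-.219,0),.016))
    for k,z in(("v_plate_mid",.038),("v_plate",.016),("catch_pad",.036),("bush_plate",.004)): print(n,k,[(round(q["p"],2),at_z(c,q["position"],z).round(4)) for q in tip_of(c,k)[:2]])
t=T["image"][190:290,355:455];s=S["image"][150:250,300:400]
cv2.imwrite("pics/e1.png",cv2.resize(np.hstack([t,s]),(800,400),interpolation=cv2.INTER_CUBIC)[:,:,::-1])
E
```

```text
35.55 [-0.48459515  1.33979236  1.61582154]
T [393.1, 216.2, 412.8, 242.8] 0.88 (array([ 0.58270098, -0.21759164, -0.0209389 ]), np.float64(0.7627345844504021))
T [321.9, 296.6, 335.0, 307.0] 0.42 (array([ 0.5919238 , -0.21887944,  0.15202546]), np.float64(0.0))
T v_plate_mid [(0.57, array([ 0.5835, -0.2235,  0.038 ]))]
T v_plate [(0.56, array([ 0.582 , -0.2103,  0.016 ]))]
T catch_pad [(0.67, array([ 0.5255, -0.2904,  0.036 ])), (0.38, array([ 0.5766, -0.2122,  0.036 ]))]
T bush_plate [(0.68, array([0.4409, 0.0786, 0.004 ]))]
S [327.5, 197.3, 339.2, 206.5] 0.5 (array([ 0.61716878, -0.23911467,  0.36479296]), np.float64(0.10752688172043011))
S v_plate_mid [(0.43, array([ 0.5793, -0.2215,  0.038 ])), (0.34, array([0.3975, 0.021 , 0.038 ]))]
S v_plate [(0.68, array([ 0.6003, -0.2572,  0.016 ])), (0.64, array([ 0.5912, -0.2203,  0.016 ]))]
S catch_pad []
S bush_plate [(0.65, array([0.4456, 0.0772, 0.004 ])), (0.31, array([ 0.5918, -0.2448,  0.004 ]))]
```

View pics/e1.png

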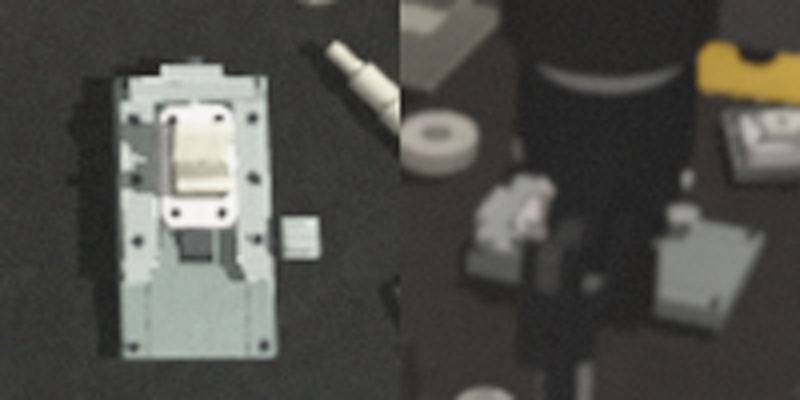

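The V-plate's white top spans rows 215.8–247 in the top view, the same as the bush plate's 215.9–247.3 when it was latched at the start. The pad is back at (430, 249), so it is home and latched.

```bash
python3 -c "
from rig import *
print(hand_in(),current_time_s())"
```

```text
the job is handed in; nothing more can be done
the job is handed in; nothing more can be done
```

The V-block plate is home in the dovetail with the catch up behind it, the bush-block plate lies flat in the tray that was empty, and I handed the job in after about 36 s of the 72 s (no verdict was returned).

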